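# Run the pump from its key switch under the sink

### The arm

A 6-joint arm with a two-finger parallel gripper is mounted at the origin on the work surface. World frame = base frame: x ahead of the robot, y to its left, z up, the work surface at z = 0. Lengths are in m, angles in rad, forces in N, time in s.
With the tool pointing down it reaches from about 0.4 to 0.825 m from the base axis. Payload 7 kg.
Tool frame: the origin (TCP) lies at the very end of the fingers, on their centre line; the grasp point (between the pads) lies r.grip_point_offset behind it (r.grip_point_offset is the distance from the TCP to the grasp point, in m); z points along the fingers, y is the line along which they close (so a half turn about z gives the same grasp; the last joint's range is limited). The gripper opens to 85 mm and grips with 20 to 120 N. Pads are 22 mm wide; open, the fingers measure 114 mm over their backs; the gripper's body (76 mm by 85 mm) begins 54 mm behind the grasp point. The pads swing forward as they close: fully open they stand 13 mm farther back than shut.
Start: joints at [-0.962, 0.359, 0.012, 0, -1.224, -0.288], TCP at [0.213, -0.641, 0.231] pointing down, gripper open.
Joint ranges: [-3.07, 3.07], [-1.43, 2.12], [-1.02, 1.25], [-3.03, 1.67], [-3.05, -0], [-3.03, 3.03]. Speed limits (rad/s): [2.39, 2.39, 3.01, 3.14, 3.14, 3.14].

### API

Orientations are given as a 3x3 rotation matrix whose columns are the frame's x, y, z axes.
In Python, from cell import r gives the robot as it stands.
- The arm moves only by the tool drive_tool, never from a script. Its argument "plan" is a list of rows, each a list of 3 entries, a list of its own where there are three numbers: the turn, a rotation vector about the world's x, y, z in rad, then the shift along the world's x, y, z in cm, then the closure, from 0 (fully open) to 1 (shut). In form: [[[ax, ay, az], [dx, dy, dz], gripper], ...]. A call has 1 to 20 rows; each row shifts and turns the commanded pose from where the row before left it; what a row does not reach is not made up. A row lasts 1/8 s, in which the tool goes at most 62.5 mm and 10.7 degrees, less where a joint would pass 70% of its speed; a pose out of reach is approached as far as the arm can. A call with a gripper value outside its range is refused whole. The fingers move at their own pace and stop on an object; "newtons" is the grip in N (left out, the last holds). Time passes only in rows, so rows that do not move let the fingers close. It gives the time, the measured TCP pose, the force, the opening and the grip force at its end, in the units of the state.
- r.observe(): the state, without advancing time (a new reading comes with each control period).
- r.grab_frame(name): name is "side" or "top"; returns (picture, depth): 480x640x3 uint8, blue, green, red; 480x640 float32, m along the optical axis (not along the pixel's ray), 0 where there is no reading.
- r.camera_info(name): a dict with "fov_y" (degrees; the focal length in pixels is half the picture's height over the tangent of half this angle, whatever the lens; pixels are square), "cx", "cy" (the principal point, pixels), "R" (3x3) and "t" (3): a world point X has camera coordinates R X + t. Camera axes: x right, y down, z forward; pixel columns grow to the right and rows downward; lengths in m; the calibration is good to about 2 mm. A picture is of the moment at which its call begins. camera_info takes no time and is no camera call.
- r.finish_job(): hands the job in; it is judged then, once.
The state is a dict: "time_s": time; "qpos": joint angles; "joint_velocities": joint speeds; "tau": joint torques, N m; "eef_pos": TCP position; "ee_rot": TCP orientation; "ft_force": force on the tool from outside, world axes, zero at the start; "ft_torque": the same for the moment, N m; "width": finger opening in m; "finger_force": force on a finger pad.
Only numpy, scipy, OpenCV 4.12 (cv2) and the standard library are available. Lean on these libraries where they do the work, as an engineer would, in place of code of your own. Each camera call takes 0.05 s, during which the arm holds its last target. There are 200 camera calls.

### The job

The pump's key switch is under its orange splash hood: first lift the hood off and hang it astride the straight part of the water pipe, and let go of it. Then take the blue-headed key out of its yellow rest, push it into the keyhole past the sticky pins until it is fully home, and only then turn it a quarter turn clockwise (seen from above) against its spring. Finish while still gripping the key and holding it turned; leave the hood hanging and the things on the crates where they stand.

Things in the scene. Friction and masses are not known exactly. Their poses are not given: they have to be found in the camera images.
- hood_grip (a point): In the upright grip fin on top of the orange splash hood: fin 44 mm long (x), 12 mm thick (y: grip across this), 40 mm high. The point is 23 mm above the hood's top sheet, 17 mm below the fin's top, 76 mm above the feet. z up. The hood starts loose on the grey switch box, astride the 36 mm high lock: lift it 40 mm to clear it.
- hood_crown (a point): Centre of the underside of the hood's top sheet, 26 mm below hood_grip: this comes to rest on the top of the pipe. x along the channel, z up.
- hood: The orange hood, about 150 g: an inverted U of 3 mm sheet, 64 mm long (x, the way the channel runs), 52 mm wide (46 mm inside), legs 50 mm deep, open at both ends. Origin at the centre of the plane of its feet, z up. Either way round will do on the pipe.
- pipe_top (a point): Middle of the top line of the fixed white water pipe: 26 mm across, level, its top 138 mm above the cement. x along the pipe, y across, z up. The hood hangs well with its channel along the pipe and its middle up to 60 mm from the pipe's middle.
- pipe: The same pipe; origin on the cement below its middle. A leg with an elbow holds each end, 120 mm either side of the middle; 200 mm clear straight run between the grey fittings.
- key_bow (a point): Middle of the key's flat blue head: 30 mm wide (x), 10 mm thick (y: grip across this), 42 mm high. The point is 28 mm above the shoulder, 20 mm below the top. z up. The key stands blade down in a fixed yellow rest on the crates' lid (46 by 34 mm, 38 mm high, the collar on its top): lift it 34 mm to free it.
- key_shoulder (a point): Underside of the key's brass collar (20 mm across, 6 mm thick), on the key's axis, 28 mm below key_bow; it meets the lock's face when the key is fully home. Axes as key_bow.
- key: The key, about 50 g; origin at the shoulder, z up. Below it the brass blade, 32 mm long, 16 mm wide (x), 5 mm thick (y), the last 9 mm tapered to 8 by 2 mm; it goes in either way round.
- keyhole (a point): Centre of the keyhole's mouth in the brass lock face (28 mm square, turns with the key), 106 mm above the cement, on the fixed grey switch box (140 by 120 by 70 mm); under the hood at the start. Hole 18 mm (x) by 6.4 mm, 34 mm deep, straight down; z up. Two hidden spring pins, 12 and 21 mm down, make it stick: push on with some 5 to 15 N until the shoulder meets the face, or wiggle.
- lock (a joint): Turn of the lock in rad: 0 at rest, growing clockwise seen from above, stop at 1.65. A spring turns it back when let go (about 0.04 N m at the start to 0.14 N m at the stop). The blade has 0.1 to 0.15 rad of play in the hole, so the lock lags the key by that much.
- shower_head: Bystander: chrome shower head standing face down on the crates' lid (lid 360 by 280 mm, 160 mm above the cement), 80 mm across, 50 mm high; origin under its centre. Leave alone.
- coupler: Bystander: grey PVC coupler tube on the lid, 48 mm across, 50 mm high; origin under its centre. Leave alone.
- tin: Bystander: white polish tin with a twist cap on the lid, 66 mm across, 50 mm high; origin under its centre. Leave alone.
- scoop: Bystander: blue plastic scoop on the lid, 145 mm long, 55 mm wide, 32 mm high; origin under its middle, handle to its -x. Leave alone.

How it is judged:
On the way, in this order (a step that is already met when the one before it is completed fails the run):
1. the hood hangs astride the straight pipe, let go (x of hood_crown in the frame of pipe_top between -0.075 and 0.075 m and y of hood_crown in the frame of pipe_top between -0.016 and 0.016 m and z of hood_crown in the frame of pipe_top between -0.008 and 0.012 m and angle between hood_crown's own z axis and vertical below 0.5 rad and contact force between the fingers and hood below 0.2 N and contact force between hood and pipe above 0.3 N), for 0.3 s.
2. the key is fully home in the lock, not yet turned, hood still hanging (all of step 1 and z of key_shoulder in the frame of keyhole below 0.004 m and horizontal distance between key_shoulder and keyhole below 0.005 m and angle between key_shoulder's own z axis and vertical below 0.12 rad and value of joint lock below 0.3 rad), for 0.1 s.
3. the lock is turned a quarter with the key home (z of key_shoulder in the frame of keyhole below 0.004 m and horizontal distance between key_shoulder and keyhole below 0.005 m and angle between key_shoulder's own z axis and vertical below 0.12 rad and value of joint lock above 1.35 rad), for 0.3 s.
At the end, for the whole second after the job is handed in: Hood let go, still, on the pipe: top centre within 75 mm of mid-pipe along, 16 mm across, -8 to +12 mm in height, tilt under 0.5 rad. Key shoulder within 4 mm of the lock face, 5 mm of its axis, tilt under 0.12 rad. Lock past 1.35 rad, still; fingers press the key over 2 N (all of step 1 and all of step 3 and contact force between the fingers and key above 2 N and velocity of joint lock between -0.2 and 0.2 rad/s and linear speed of hood below 0.05 m/s); the arm keeps its last pose, push and grip.
It fails at once if the chrome shower head on the crates is moved over 30 mm (distance of shower_head from where it was at the start of the episode above 0.03 m).
It fails at once if the grey coupler on the crates is moved over 30 mm (distance of coupler from where it was at the start of the episode above 0.03 m).
It fails at once if the white tin on the crates is moved over 30 mm (distance of tin from where it was at the start of the episode above 0.03 m).
It fails at once if the blue scoop on the crates is moved over 30 mm (distance of scoop from where it was at the start of the episode above 0.03 m).
It fails at once if the lock is turned past 0.5 rad while the key is not fully home (value of joint lock above 0.5 rad and z of key_shoulder in the frame of keyhole above 0.008 m).
It also fails if it takes over 64 s, if anything falls off the work surface, if the arm or the gripper's body presses on something with over 40 N, if the wrist force passes 120 N, or if a joint passes its speed limit or range.

## Working session

There is one attempt and no reset: what is moved stays moved. The work goes in short steps, Python scripts to look and compute and a tool call to move; the robot and the scene stay as the last step left them, time stands still between calls to the robot, and variables do not carry over. Pictures are saved under pics/ and viewed, at most 10 in all, crops included, and the job is handed in when it is done.

Besides the shell and the picture viewer there is one more tool, called after "Request:" as name(argument=value, ...) on one line, values as JSON. drive_tool: Moves the arm, as the interface text tells. Its arguments: {"type":"object","properties":{"plan":{"type":"array","items":{"type":"array"}},"newtons":{"type":"number"}},"required":["plan"]}

```bash
mkdir -p pics
cat > h.py <<'E'
import numpy as np,cv2
from cell import r
def grab(n):
    im,d=r.grab_frame(n); return im,d,r.camera_info(n)
def cloud(d,c):
    f=240/np.tan(np.radians(c["fov_y"])/2)
    v,u=np.mgrid[:480,:640]
    P=np.dstack([(u-c["cx"])/f*d,(v-c["cy"])/f*d,d])
    return (P-np.array(c["t"]))@np.array(c["R"])   # R^T (p-t)
E
python3 - <<'E'
from h import *
for n in("top","side"):
    im,d,c=grab(n);cv2.imwrite(f"pics/{n}0.png",im);np.savez(f"{n}0.npz",im=im,d=d,P=cloud(d,c))
    print(n,c,(d>0).mean())
s=r.observe();print(s["time_s"],s["eef_pos"],s["ee_rot"],s["width"],r.grip_point_offset)
E
```

```text
top {'fov_y': 48.1078293603909, 'cx': 319.7344835343492, 'cy': 241.34791896517586, 'R': array([[ 0.01774507, -0.99983426,  0.00406987],
       [-0.99266675, -0.01810438, -0.11951965],
       [ 0.11957352, -0.00191914, -0.99282349]]), 't': array([0.05363985, 0.54141475, 1.26528832])} 0.9959895833333333
side {'fov_y': 53.208969278424476, 'cx': 321.6604167670972, 'cy': 239.6888249565419, 'R': array([[-0.84522228, -0.534219  , -0.01446921],
       [-0.25518522,  0.42723779, -0.86738018],
       [ 0.46955277, -0.72943672, -0.49743569]]), 't': array([0.49605615, 0.23095833, 0.94562683])} 0.9958854166666666
0.1 [ 0.21270042 -0.64016084  0.23043234] [[-9.49006014e-01 -3.15257327e-01 -6.34294246e-04]
 [-3.15257921e-01  9.49005025e-01  1.38059890e-03]
 [ 1.66704508e-04  1.51016294e-03 -9.99998846e-01]] 0.085348302216484 0.0187
```

View pics/top0.png

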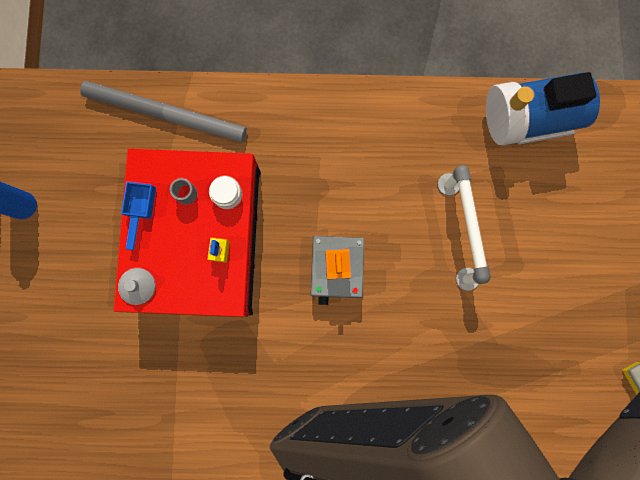

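View pics/side0.png

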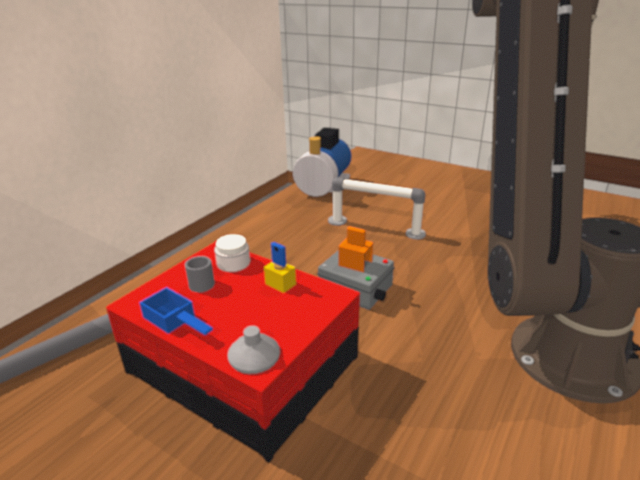

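The top view shows the hood at (338,264), the key at (216,248), the tin at (225,192), and the pipe running from (462,175) to (482,273). The side view shows the same layout.

```bash
cat >> h.py <<'E'
def hsv(im): return cv2.cvtColor(im,cv2.COLOR_BGR2HSV)
def rect(X):
    (c,wh,a)=cv2.minAreaRect((X[:,:2]*1000).astype(np.float32)); return np.round(c,1),np.round(wh,1),round(a,1)
def sel(P,m,lo,hi): return P[m&(P[...,2]>lo)&(P[...,2]<hi)]
def hood(P,H): return (H[...,0]>5)&(H[...,0]<20)&(H[...,1]>200)&(H[...,2]>120)
E
python3 - <<'E'
from h import *
for n in("top","side"):
    z=np.load(n+"0.npz");im,P=z["im"],z["P"];H=hsv(im);box=lambda x0,x1,y0,y1:(P[...,0]>x0)&(P[...,0]<x1)&(P[...,1]>y0)&(P[...,1]<y1)
    v,u=np.mgrid[:480,:640]
    if n=="top":
        print([ (q,np.round(P[q[1],q[0]],3)) for q in[(338,264),(330,275),(216,248),(226,192),(470,224),(320,250),(461,172),(482,275)]])
    C=box(.3,.75,-.15,.15)
    og=C&hood(P,H)
    z_=P[og][:,2];print(n,"orange",og.sum(),np.percentile(z_,[1,10,50,90,99]).round(4))
    for lo,hi in[(.12,.15),(.15,.2)]:
        X=sel(P,og,lo,hi)
        if len(X)>4:print("  hood",lo,len(X),rect(X),X.mean(0).round(4))
    bl=(H[...,0]>100)&(H[...,0]<125)&(H[...,1]>150)&box(.4,.65,.15,.4)&(P[...,2]>.2)
    X=P[bl];print("  key",len(X),rect(X),X.mean(0).round(4),np.percentile(X[:,2],[1,50,99]).round(4),X[X[:,2]>X[:,2].max()-.006].mean(0))
    ye=(H[...,0]>22)&(H[...,0]<35)&(H[...,1]>150)&box(.4,.65,.15,.4)
    X=sel(P,ye,.19,.21);print("  rest top",len(X),rect(X))
    wp=(H[...,1]<60)&(H[...,2]>120)&box(.3,.8,-.6,-.15)&(P[...,2]>.125)&(P[...,2]<.15)
    X=P[wp];print("  pipe",len(X),rect(X),X.mean(0).round(4),X[:,2].max())
    gr=(H[...,1]<80)&box(.35,.75,-.12,.12);X=sel(P,gr,.06,.08);print("  box",len(X),rect(X))
E
```

```text
[((338, 264), array([0.476, 0.023, 0.164])), ((330, 275), array([0.454, 0.039, 0.123])), ((216, 248), array([0.499, 0.275, 0.23 ])), ((226, 192), array([0.619, 0.262, 0.213])), ((470, 224), array([ 0.573, -0.27 ,  0.139])), ((320, 250), array([0.516, 0.062, 0.07 ])), ((461, 172), array([ 0.69 , -0.251,  0.141])), ((482, 275), array([ 0.459, -0.293,  0.144]))]
top orange 649 [0.1184 0.1209 0.1243 0.1631 0.167 ]
  hood 0.12 499 (array([480.2,  22.7]), array([62.8, 51.2]), 4.3) [0.4794 0.0233 0.1243]
  hood 0.15 113 (array([479.4,  22.7]), array([41.5, 12.1]), 4.2) [0.4793 0.023  0.163 ]
  key 100 (array([499.6, 278.1]), array([ 8.5, 28. ]), 82.4) [0.4994 0.277  0.2376] [0.2086 0.2441 0.2499] [0.50090152 0.27831562 0.24742923]
  rest top 208 (array([499.7, 279.7]), array([34.8, 46.4]), 84.3)
  pipe 1265 (array([ 643.4, -292.6]), array([125.6, 362.7]), 73.3) [ 0.5904 -0.2787  0.1361] 0.1471333171634712
  box 2288 (array([478.4,  21.6]), array([120. , 140.1]), 88.8)
side orange 1035 [0.076  0.0854 0.123  0.1553 0.1652]
  hood 0.12 413 (array([479.7,  22.6]), array([65.1, 55. ]), 3.9) [0.4757 0.0297 0.1297]
  hood 0.15 144 (array([479.5,  23.4]), array([44.1, 14.3]), 0.7) [0.4781 0.0254 0.1593]
  key 215 (array([496.8, 282. ]), array([ 7.6, 26.5]), 84.9) [0.4958 0.2831 0.2307] [0.2102 0.2299 0.2483] [0.49694879 0.28221749 0.24617221]
  rest top 254 (array([499., 280.]), array([35. , 46.9]), 87.2)
  pipe 638 (array([ 641.1, -291.1]), array([128. , 366.6]), 73.0) [ 0.5832 -0.2738  0.1352] 0.14625979704836625
  box 1214 (array([476.9,  24.2]), array([122.2, 140.1]), 89.1)
```

Request:
drive_tool(plan=[[[0,0,-0.0155],[1.67,4.145,0],0],[[0,0,-0.0155],[1.67,4.145,0],0],[[0,0,-0.0155],[1.67,4.145,0],0],[[0,0,-0.0155],[1.67,4.145,0],0],[[0,0,-0.0155],[1.67,4.145,0],0],[[0,0,-0.0155],[1.67,4.145,0],0],[[0,0,-0.0155],[1.67,4.145,0],0],[[0,0,-0.0155],[1.67,4.145,0],0],[[0,0,-0.0155],[1.67,4.145,0],0],[[0,0,-0.0155],[1.67,4.145,0],0],[[0,0,-0.0155],[1.67,4.145,0],0],[[0,0,-0.0155],[1.67,4.145,0],0],[[0,0,-0.0155],[1.67,4.145,0],0],[[0,0,-0.0155],[1.67,4.145,0],0],[[0,0,-0.0155],[1.67,4.145,0],0],[[0,0,-0.0155],[1.67,4.145,0],0],[[0,0,0],[0,0,0],0],[[0,0,0],[0,0,0],0]])

```text
time_s: 2.35
eef_pos: [0.4796, 0.0226, 0.2309]
ee_rot: [[-0.997, -0.073, -0.001], [-0.073, 0.997, -0.0], [0.001, -0.0, -1.0]]
ft_force: [-0.9, -0.0, 0.6]
width: 0.0853
finger_force: 0.0
```

```bash
cat >> h.py <<'E'
def st():
    s=r.observe();R=s["ee_rot"];print("t",s["time_s"],"p",np.round(s["eef_pos"],4),"yaw_y",round(np.degrees(np.arctan2(R[1][1],R[0][1])),2),"tilt",np.round(np.array(R)[:2,2],4),"F",np.round(s["ft_force"],1),"M",np.round(s["ft_torque"],2),"w",round(s["width"],4),"ff",s["finger_force"],"q",np.round(s["qpos"],2))
E
python3 - <<'E'
from h import *
st()
z=np.load("top0.npz");im,P=z["im"],z["P"];H=hsv(im)
m=(H[...,1]<60)&(H[...,2]>120)&(P[...,0]>.48)&(P[...,0]<.66)&(abs(P[...,1]+.272)<.04)&(P[...,2]>.13)&(P[...,2]<.15)
X=P[m];x=cv2.fitLine(X[:,:2].astype(np.float32),cv2.DIST_L2,0,.01,.01).ravel();print(x,np.degrees(np.arctan2(x[1],x[0])),rect(X),np.percentile(X[:,2],95))
E
```

```text
t 2.35 p [0.4796 0.0226 0.2309] yaw_y 94.21 tilt [-0.001  -0.0003] F [-0.9 -0.   0.6] M [-0.03 -0.02 -0.  ] w 0.0853 ff 0.0 q [ 0.46  0.03 -0.4  -0.   -1.14 -1.96]
[ 0.9829302   0.18397905  0.5688169  -0.27641055] 10.601615 (array([ 569.8, -277.1]), array([187. ,  25.4]), 10.6) 0.14146395870146258
```

Request:
drive_tool(plan=[[[0,0,0],[0.04,0.02,-2.5],0],[[0,0,0],[0,0,-2.5],0],[[0,0,0],[0,0,-2.5],0],[[0,0,0],[0,0,-2.0],0],[[0,0,0],[0,0,-0.6],0],[[0,0,0],[0,0,0],0.5],[[0,0,0],[0,0,0],0.8],[[0,0,0],[0,0,0],1],[[0,0,0],[0,0,0],1],[[0,0,0],[0,0,0],1],[[0,0,0],[0,0,0],1],[[0,0,0],[0,0,0],1]], newtons=40)

```text
time_s: 3.85
eef_pos: [0.4805, 0.0229, 0.1305]
ee_rot: [[-0.997, -0.073, 0.0], [-0.073, 0.997, 0.0], [-0.0, -0.0, -1.0]]
ft_force: [-2.2, 0.6, 2.4]
width: 0.0113
finger_force: 43.8
```

Request:
drive_tool(plan=[[[0,0,0],[0,0,1.0],1],[[0,0,0],[0,0,2.0],1],[[0,0,0],[0,0,2.5],1],[[0,0,0],[0,0,2.5],1],[[0,0,0],[0,0,2.0],1],[[0,0,0.014],[1.14,-3.74,0],1],[[0,0,0.014],[1.14,-3.74,0],1],[[0,0,0.014],[1.14,-3.74,0],1],[[0,0,0.014],[1.14,-3.74,0],1],[[0,0,0.014],[1.14,-3.74,0],1],[[0,0,0.014],[1.14,-3.74,0],1],[[0,0,0.014],[1.14,-3.74,0],1],[[0,0,0.014],[1.14,-3.74,0],1],[[0,0,0],[0,0,0],1],[[0,0,0],[0,0,0],1]])

```text
time_s: 5.72
eef_pos: [0.5712, -0.2762, 0.23]
ee_rot: [[-0.983, -0.183, -0.001], [-0.183, 0.983, 0.001], [0.001, 0.001, -1.0]]
ft_force: [0.4, 0.2, -2.3]
width: 0.0114
finger_force: 42.9
```

Run:
```python
from h import *
st()
im,d,c=grab("top");P=cloud(d,c);np.savez("top1.npz",im=im,d=d,P=P)
im2,d2,c2=grab("side");np.savez("side1.npz",im=im2,d=d2,P=cloud(d2,c2))
cv2.imwrite("pics/m1.png",np.hstack([im[130:330,280:580],im2[150:350,250:550]]))
```

```text
t 5.725 p [ 0.5712 -0.2762  0.23  ] yaw_y 100.54 tilt [-0.0009  0.0005] F [ 0.4  0.2 -2.3] M [ 0.1   0.01 -0.01] w 0.0114 ff 42.940526604652405 q [-0.14  0.29 -0.08 -0.   -1.19 -1.24]
```

View pics/m1.png

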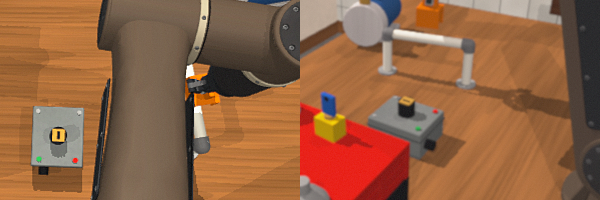

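The hood is held above mid-pipe (side crop, about (430,12)). The lock is now uncovered, at about (58,135) in the top crop. Next I lower the hood.

Request:
drive_tool(plan=[[[0,0,0],[0,0,-2.0],1],[[0,0,0],[0,0,-2.0],1],[[0,0,0],[0,0,-2.0],1],[[0,0,0],[0,0,-1.2],1],[[0,0,0],[0,0,-0.6],1],[[0,0,0],[0,0,-0.2],1],[[0,0,0],[0,0,0],1]])

```text
time_s: 6.7
eef_pos: [0.5719, -0.2764, 0.1508]
ee_rot: [[-0.983, -0.184, 0.001], [-0.184, 0.983, -0.0], [-0.001, -0.0, -1.0]]
ft_force: [0.1, -0.3, -1.2]
width: 0.0115
finger_force: 42.9
```

Run:
```python
from h import *
st()
for n in("top1","side1"):
    z=np.load(n+".npz");im,P=z["im"],z["P"];H=hsv(im)
    near=(abs(P[...,0]-.48)<.04)&(abs(P[...,1]-.023)<.04)
    X=P[near&(P[...,2]>.1)&(P[...,2]<.112)];print(n,"face z>.1",len(X),rect(X),np.median(X[:,2]))
    br=near&(H[...,0]>12)&(H[...,0]<35)&(H[...,1]>110)&(H[...,2]>80)
    X=P[br&(P[...,2]>.095)];print(" brass",len(X),rect(X),X.mean(0).round(4),np.median(X[:,2]))
    # dark slot: pixels inside brass hull that are not brass
    hull=np.zeros(im.shape[:2],np.uint8);cv2.fillConvexPoly(hull,cv2.convexHull(np.argwhere(br&(P[...,2]>.1))[:,::-1].astype(np.int32)),1)
    hull=cv2.erode(hull,np.ones((3,3)))
    dk=(hull>0)&~br;v,u=np.nonzero(dk);print(" slot",len(v),u.mean(),v.mean())
    c=r.camera_info(n[:-1]);f=240/np.tan(np.radians(c["fov_y"])/2);R=np.array(c["R"]);C=-R.T@np.array(c["t"])
    D=np.c_[(u-c["cx"])/f,(v-c["cy"])/f,np.ones(len(u))]@R;S=C+D*((.106-C[2])/D[:,2])[:,None];print(" slot world",S.mean(0),rect(S))
    b=(H[...,1]<80)&(abs(P[...,0]-.48)<.1)&(abs(P[...,1]-.023)<.1)&(P[...,2]>.06)&(P[...,2]<.08);print(" box",rect(P[b]))
    if n[0]=="t":cv2.imwrite("pics/lock.png",cv2.resize(im[240:290,310:370],None,fx=8,fy=8,interpolation=cv2.INTER_NEAREST))
```

```text
t 6.7 p [ 0.5719 -0.2764  0.1508] yaw_y 100.59 tilt [ 0.0007 -0.0002] F [ 0.1 -0.3 -1.2] M [0.03 0.02 0.01] w 0.0115 ff 42.878506779670715 q [-0.14  0.35 -0.19  0.   -1.03 -1.24]
top1 face z>.1 233 (array([478.3,  21.1]), array([36.7, 36.4]), 0.8) 0.10564052223970911
 brass 171 (array([471.4,  12.3]), array([50.7, 53.8]), 81.7) [0.4781 0.0185 0.1468] 0.10664410898982775
 slot 1002 362.74650698602795 250.94710578842316
 slot world [ 0.51136944 -0.03458882  0.106     ] (array([506.6, -39.5]), array([ 61.3, 142.7]), 37.0)
 box (array([478.5,  21.6]), array([120. , 140.2]), 88.9)
side1 face z>.1 157 (array([477.7,  22. ]), array([37.1, 44.1]), 31.7) 0.10681844028172989
 brass 115 (array([478. ,  19.4]), array([33.2, 41.7]), 16.2) [0.4773 0.0215 0.1073] 0.10737910140001679
 slot 0 nan nan
 slot world [nan nan nan] (array([0., 0.]), array([0., 0.]), 0.0)
 box (array([477. ,  22.7]), array([121.7, 140.2]), 87.8)<stdin>:12: RuntimeWarning: Mean of empty slice.
  ret = ret.dtype.type(ret / rcount)
<stdin>:14: RuntimeWarning: Mean of empty slice.
  ret = um.true_divide(
```

View pics/lock.png

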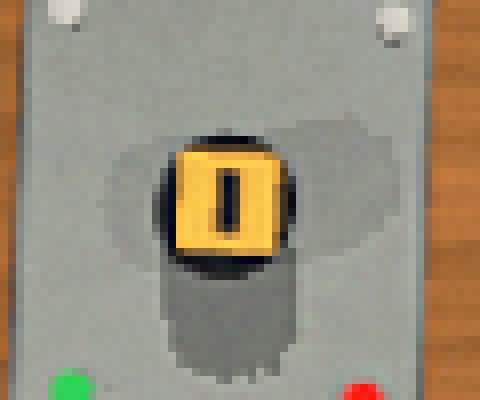

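The hole is a dark slot at crop (230,203), which is pixel (338.2,264.9), and it runs along world x. The hood is about 2 mm above the pipe, so I lower it, let go and rise.

Request:
drive_tool(plan=[[[0,0,0],[0,0,-0.15],1],[[0,0,0],[0,0,-0.1],1],[[0,0,0],[0,0,0],1],[[0,0,0],[0,0,0],0.7],[[0,0,0],[0,0,0],0.4],[[0,0,0],[0,0,0],0],[[0,0,0],[0,0,0],0],[[0,0,0],[0,0,1.5],0],[[0,0,0],[0,0,3],0],[[0,0,0],[0,0,4],0],[[0,0,0],[0,0,5],0]])

```text
time_s: 8.07
eef_pos: [0.5712, -0.2763, 0.2846]
ee_rot: [[-0.983, -0.184, -0.001], [-0.184, 0.983, 0.0], [0.001, 0.0, -1.0]]
ft_force: [1.8, 0.3, -0.1]
width: 0.0853
finger_force: 0.0
```

Run:
```python
from h import *
st()
im,d,c=grab("side");P=cloud(d,c);H=hsv(im)
m=hood(P,H)&(P[...,1]<-.15)
X=P[m];print(len(X),X.mean(0),np.percentile(X[:,2],[2,50,98]).round(4))
for lo,hi in[(.137,.15),(.155,.2)]:
    Y=X[(X[:,2]>lo)&(X[:,2]<hi)];print(len(Y),rect(Y))
z=np.load("top1.npz");im=z["im"];H=hsv(im);c=r.camera_info("top")
g=255-im[...,2].astype(float);f=240/np.tan(np.radians(c["fov_y"])/2);R=np.array(c["R"]);C=-R.T@np.array(c["t"])
def w(u,v,h=.106):
    D=np.array([(u-c["cx"])/f,(v-c["cy"])/f,1])@R;return (C+D*(h-C[2])/D[2]).round(4)
v,u=np.mgrid[260:271,335:342];k=(g[260:271,335:342]-110).clip(0)
print(k.astype(int)); cu,cv_=(k*u).sum()/k.sum(),(k*v).sum()/k.sum();print("slot",cu,cv_,w(cu,cv_))
y=((H[...,0]>15)&(H[...,0]<30)&(H[...,1]>120)&(im[...,2]>150));y[:255]=0;y[276:]=0;y[:,:328]=0;y[:,350:]=0
vv,uu=np.nonzero(y);print("face",uu.min(),uu.max(),vv.min(),vv.max(),w((uu.min()+uu.max())/2,(vv.min()+vv.max())/2))
```

```text
t 8.075 p [ 0.5712 -0.2763  0.2846] yaw_y 100.59 tilt [-0.0007  0.0001] F [ 1.8  0.3 -0.1] M [-0.03 -0.16  0.04] w 0.0853 ff 0.0 q [-0.14  0.27 -0.    0.   -1.31 -1.24]
658 [ 0.56714697 -0.2627391   0.13516744] [0.0902 0.1388 0.1826]
164 (array([ 570.1, -274.4]), array([63.4, 55.9]), 14.4)
157 (array([ 568. , -268.1]), array([43.1, 18.2]), 19.4)
[[  0   0   0   0   0   0   0]
 [  0   0   6  54   0   0   0]
 [  0   0  32 145  94   0   0]
 [  0   0  23 142  84   0   0]
 [  0   0  25 136  82   0   0]
 [  0   0  27 137  84   0   0]
 [  0   0  56 136  79   0   0]
 [  0   0  61 143  85   0   0]
 [  0   0  44 102  42   0   0]
 [  0   0   0   0   0   0   0]
 [  0   0   0   0   0   0   0]]
slot 338.15173172072565 264.7905442550852 [0.4788 0.0209 0.106 ]
face 332 344 259 271 [0.4783 0.0212 0.106 ]
```

The hood hangs as it should: fin top at about 0.182, centre within a few mm. To leave joint 6 room for the quarter turn, I go to the key with the gripper turned half round.

Request:
drive_tool(plan=[[[0,0,0.1584],[-0.4,3.09,0],0],[[0,0,0.1584],[-0.4,3.09,0],0],[[0,0,0.1584],[-0.4,3.09,0],0],[[0,0,0.1584],[-0.4,3.09,0],0],[[0,0,0.1584],[-0.4,3.09,0],0],[[0,0,0.1584],[-0.4,3.09,0],0],[[0,0,0.1584],[-0.4,3.09,0],0],[[0,0,0.1584],[-0.4,3.09,0],0],[[0,0,0.1584],[-0.4,3.09,0],0],[[0,0,0.1584],[-0.4,3.09,0],0],[[0,0,0.1584],[-0.4,3.09,0],0],[[0,0,0.1584],[-0.4,3.09,0],0],[[0,0,0.1584],[-0.4,3.09,0],0],[[0,0,0.1584],[-0.4,3.09,0],0],[[0,0,0.1584],[-0.4,3.09,0],0],[[0,0,0.1584],[-0.4,3.09,0],0],[[0,0,0.1584],[-0.4,3.09,0],0],[[0,0,0.1584],[-0.4,3.09,0],0],[[0,0,0],[0,0,0],0],[[0,0,0],[0,0,0],0]])

```text
time_s: 10.62
eef_pos: [0.4996, 0.2797, 0.2834]
ee_rot: [[0.994, -0.107, 0.0], [-0.107, -0.994, 0.0], [0.0, -0.0, -1.0]]
ft_force: [-0.5, -1.0, -0.9]
width: 0.0851
finger_force: 0.0
```

Run:
```python
from h import *
st()
im,d,c=grab("side");P=cloud(d,c);H=hsv(im);top=grab("top")
bl=(H[...,0]>100)&(H[...,0]<125)&(H[...,1]>150)&(P[...,0]>.44)&(P[...,0]<.56)&(abs(P[...,1]-.28)<.06)&(P[...,2]>.2)&(P[...,2]<.255)
X=P[bl];print(len(X),rect(X),X.mean(0))
Pt=cloud(top[1],top[2]);Ht=hsv(top[0]);m=hood(Pt,Ht)&(Pt[...,1]<-.15)
for lo,hi in[(.13,.15),(.165,.2)]:
    Y=sel(Pt,m,lo,hi);print(len(Y),rect(Y),Y.mean(0))
cv2.imwrite("pics/key.png",np.hstack([im[180:380,200:450],top[0][150:350,150:500]]))
```

```text
t 10.625 p [0.4996 0.2797 0.2834] yaw_y -96.12 tilt [0.0004 0.0003] F [-0.5 -1.  -0.9] M [-0.03  0.04 -0.03] w 0.0851 ff 0.0 q [ 0.85  0.16 -0.14  0.   -1.27  0.61]
210 (array([497.7, 282. ]), array([ 6.9, 26. ]), 85.2) [0.49589491 0.2830047  0.2303281 ]
533 (array([ 570.6, -274.3]), array([64.2, 52.9]), 10.8) [ 0.56961324 -0.27330012  0.14095996]
137 (array([ 703.3, -305.4]), array([ 25.5, 317.4]), 74.8) [ 0.57731134 -0.27090058  0.17892956]
```

View pics/key.png

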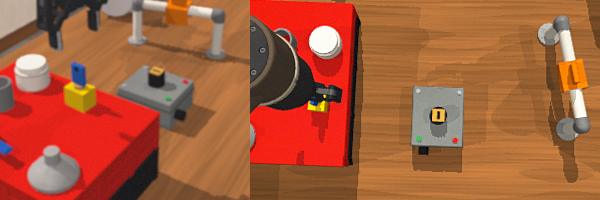

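The key stands at crop (78,75), between the fingers in the side view. The hood hangs on the pipe at top crop (572,75).

Request:
drive_tool(plan=[[[0,0,0],[0,0,-2],0],[[0,0,0],[0,0,-2],0],[[0,0,0],[0,0,-2],0],[[0,0,0],[0,0,-1.1],0],[[0,0,0],[0,0,-0.4],0],[[0,0,0],[0,0,0],0.5],[[0,0,0],[0,0,0],0.8],[[0,0,0],[0,0,0],1],[[0,0,0],[0,0,0],1],[[0,0,0],[0,0,0],1],[[0,0,0],[0,0,0],1],[[0,0,0],[0,0,0],1]], newtons=80)

```text
time_s: 12.22
eef_pos: [0.4997, 0.2799, 0.2082]
ee_rot: [[0.994, -0.105, 0.0], [-0.105, -0.994, 0.0], [0.0, -0.0, -1.0]]
ft_force: [-1.4, -0.7, 3.3]
width: 0.0089
finger_force: 78.2
```

```bash
python3 -c "
from h import *
st()"
```

```text
t 12.225 p [0.4997 0.2799 0.2082] yaw_y -96.04 tilt [0.0004 0.0002] F [-1.4 -0.7  3.3] M [-0.23  0.52  0.  ] w 0.0089 ff 78.15176010131836 q [ 0.85  0.21 -0.25  0.   -1.11  0.61]
```

Request:
drive_tool(plan=[[[0,0,0],[0,0,0.7],1],[[0,0,0],[0,0,1.5],1],[[0,0,0],[0,0,1.5],1],[[0,0,0],[0,0,1.5],1],[[0,0,0.011],[-0.265,-3.235,0],1],[[0,0,0.011],[-0.265,-3.235,0],1],[[0,0,0.011],[-0.265,-3.235,0],1],[[0,0,0.011],[-0.265,-3.235,0],1],[[0,0,0.011],[-0.265,-3.235,0],1],[[0,0,0.011],[-0.265,-3.235,0],1],[[0,0,0.011],[-0.265,-3.235,0],1],[[0,0,0.011],[-0.265,-3.235,0],1],[[0,0,0],[0,0,-3.0],1],[[0,0,0],[0,0,-3.0],1],[[0,0,0],[0,0,-2.5],1],[[0,0,0],[0,0,-0.6],1],[[0,0,0],[0,0,0],1],[[0,0,0],[0,0,0],1]])

```text
time_s: 14.48
eef_pos: [0.4792, 0.0214, 0.1701]
ee_rot: [[1.0, -0.017, 0.002], [-0.017, -1.0, 0.001], [0.002, -0.001, -1.0]]
ft_force: [-0.1, 0.1, -0.3]
width: 0.0091
finger_force: 77.9
```

Run:
```python
from h import *
st()
im,d,c=grab("side");P=cloud(d,c);np.savez("side2.npz",im=im,P=P)
f=240/np.tan(np.radians(c["fov_y"])/2);p=np.array(c["R"])@np.array([.4785,.0212,.106])+c["t"];print("keyhole px",p[:2]/p[2]*f+[c["cx"],c["cy"]])
e=r.observe()["eef_pos"]
for dz in(-.010,-.042):
  p=np.array(c["R"])@(np.array(e)+[0,0,dz])+c["t"];print("exp axis px",dz,p[:2]/p[2]*f+[c["cx"],c["cy"]])
cv2.imwrite("pics/ins.png",cv2.resize(im[200:300,310:410],None,fx=6,fy=6,interpolation=cv2.INTER_CUBIC))
```

```text
t 14.475 p [0.4792 0.0214 0.1701] yaw_y -90.99 tilt [0.0019 0.0006] F [-0.1  0.1 -0.3] M [ 0.01 -0.01  0.  ] w 0.0091 ff 77.93140769004822 q [ 0.46  0.09 -0.5   0.   -0.99  1.1 ]
keyhole px [355.90268277 250.97884506]
exp axis px -0.01 [356.14590683 230.36153729]
exp axis px -0.042 [355.84621915 242.68405801]
```

View pics/ins.png

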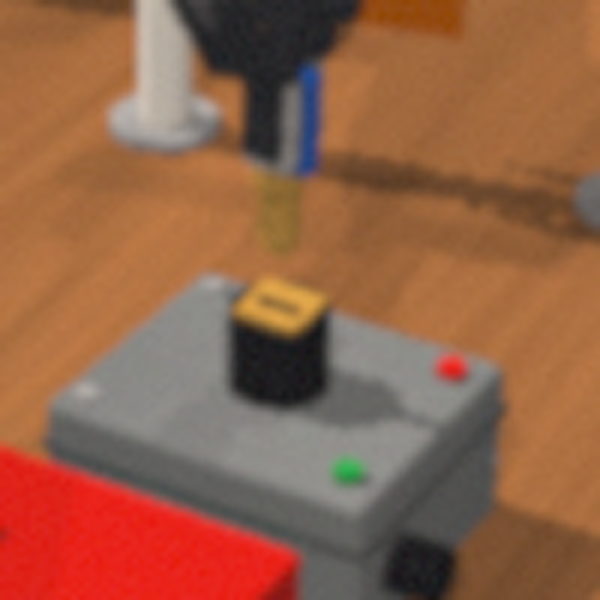

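In the picture the blade tip at crop (280,252) stands right above the slot at (281,305). Both are offset about the same 5 px (crop scale) from their predicted pixels, so the key is aligned. Next I insert it slowly.

Request:
drive_tool(plan=[[[0,0,0],[-0.05,0,-1.0],1],[[0,0,0],[0,0,-1.0],1],[[0,0,0],[0,0,-0.4],1],[[0,0,0],[0,0,-0.3],1],[[0,0,0],[0,0,-0.3],1],[[0,0,0],[0,0,0],1]])

```text
time_s: 15.28
eef_pos: [0.4779, 0.021, 0.1387]
ee_rot: [[1.0, -0.018, -0.0], [-0.018, -1.0, -0.0], [-0.0, 0.0, -1.0]]
ft_force: [-0.2, -0.4, -0.8]
width: 0.0089
finger_force: 77.9
```

```bash
python3 -c "
from h import *
st()"
```

```text
t 15.275 p [0.4779 0.021  0.1387] yaw_y -91.01 tilt [-0.0002 -0.0001] F [-0.2 -0.4 -0.8] M [ 0.01 -0.01 -0.01] w 0.0089 ff 77.931067943573 q [ 0.46  0.12 -0.54 -0.   -0.91  1.1 ]
```

The blade is 9 mm in with no side force, so it has entered.

Request:
drive_tool(plan=[[[0,0,0],[0,0,-0.3],1],[[0,0,0],[0,0,-0.3],1],[[0,0,0],[0,0,-0.3],1],[[0,0,0],[0,0,-0.3],1],[[0,0,0],[0,0,0],1]])

```text
time_s: 15.9
eef_pos: [0.4774, 0.0209, 0.1267]
ee_rot: [[1.0, -0.018, -0.001], [-0.018, -1.0, -0.0], [-0.001, 0.0, -1.0]]
ft_force: [-3.7, -0.2, 2.4]
width: 0.009
finger_force: 78.2
```

```bash
python3 -c "
from h import *
st()"
```

```text
t 15.9 p [0.4774 0.0209 0.1267] yaw_y -91.01 tilt [-0.0009 -0.0003] F [-3.7 -0.2  2.4] M [-0.01  1.15  0.  ] w 0.009 ff 78.19819450378418 q [ 0.46  0.13 -0.56 -0.   -0.88  1.1 ]
```

Request:
drive_tool(plan=[[[0,0,0],[-0.05,0,-0.3],1],[[0,0,0],[0,0,-0.3],1],[[0,0,0],[0,0,-0.2],1],[[0,0,0],[0,0,-0.2],1],[[0,0,0],[0,0,0],1]])

```text
time_s: 16.52
eef_pos: [0.4782, 0.021, 0.1171]
ee_rot: [[1.0, -0.017, 0.002], [-0.017, -1.0, -0.0], [0.002, -0.0, -1.0]]
ft_force: [2.6, -2.7, -0.8]
width: 0.0091
finger_force: 77.9
```

```bash
python3 -c "
from h import *
st()"
```

```text
t 16.525 p [0.4782 0.021  0.1171] yaw_y -90.98 tilt [ 0.0016 -0.    ] F [ 2.6 -2.7 -0.8] M [-1.18 -0.96  0.04] w 0.0091 ff 77.86046504974365 q [ 0.46  0.15 -0.57  0.   -0.85  1.1 ]
```

Request:
drive_tool(plan=[[[0,0,0],[0.02,-0.03,-0.1],1],[[0,0,0],[0,0,-0.1],1],[[0,0,0],[0,0,-0.1],1],[[0,0,0],[0,0,0],1],[[0,0,0],[0,0,0],1]])

```text
time_s: 17.15
eef_pos: [0.4786, 0.021, 0.1159]
ee_rot: [[1.0, -0.017, 0.002], [-0.017, -1.0, 0.0], [0.002, -0.0, -1.0]]
ft_force: [-7.0, 0.3, 22.5]
width: 0.0088
finger_force: 81.6
```

```bash
python3 -c "
from h import *
st()"
```

```text
t 17.15 p [0.4786 0.021  0.1159] yaw_y -90.96 tilt [0.0023 0.0003] F [-7.   0.3 22.5] M [ 0.28  2.66 -0.05] w 0.0088 ff 81.60961747169495 q [ 0.46  0.15 -0.57  0.   -0.85  1.1 ]
```

It meets the lock face at the expected height with 22 N, so it is fully home. I ease the push a little and turn clockwise.

Request:
drive_tool(plan=[[[0,0,0],[-0.03,0,0.08],1],[[0,0,0],[0,0,0],1],[[0,0,-0.1],[0,0,0],1],[[0,0,-0.1],[0,0,0],1],[[0,0,-0.1],[0,0,0],1],[[0,0,-0.1],[0,0,0],1],[[0,0,-0.1],[0,0,0],1],[[0,0,-0.1],[0,0,0],1],[[0,0,-0.1],[0,0,0],1],[[0,0,-0.1],[0,0,0],1],[[0,0,0],[0,0,0],1]])

```text
time_s: 18.52
eef_pos: [0.4787, 0.0209, 0.116]
ee_rot: [[0.684, -0.73, 0.003], [-0.73, -0.684, 0.0], [0.002, -0.002, -1.0]]
ft_force: [-1.6, -1.5, 13.7]
width: 0.0093
finger_force: 80.1
```

```bash
python3 -c "
from h import *
st()"
```

```text
t 18.525 p [0.4787 0.0209 0.116 ] yaw_y -136.87 tilt [0.0027 0.0001] F [-1.6 -1.5 13.7] M [-0.65  0.46  0.09] w 0.0093 ff 80.0831651687622 q [ 0.46  0.15 -0.57  0.   -0.85  0.3 ]
```

Request:
drive_tool(plan=[[[0,0,-0.1],[0,0,0],1],[[0,0,-0.1],[0,0,0],1],[[0,0,-0.1],[0,0,0],1],[[0,0,-0.1],[0,0,0],1],[[0,0,-0.1],[0,0,0],1],[[0,0,-0.1],[0,0,0],1],[[0,0,-0.1],[0,0,0],1],[[0,0,-0.1],[0,0,0],1],[[0,0,-0.03],[0,0,0],1],[[0,0,0],[0,0,0],1],[[0,0,0],[0,0,0],1],[[0,0,0],[0,0,0],1]])

```text
time_s: 20.02
eef_pos: [0.4789, 0.021, 0.116]
ee_rot: [[-0.076, -0.997, 0.003], [-0.997, 0.076, 0.0], [-0.0, -0.003, -1.0]]
ft_force: [-0.6, -2.3, 11.8]
width: 0.0092
finger_force: 79.7
```

Run:
```python
from h import *
st()
im,d,c=grab("side");t=grab("top")
cv2.imwrite("pics/end.png",np.hstack([cv2.resize(im[150:300,310:460],(400,400)),cv2.resize(t[0][150:350,310:510],(400,400))]))
```

```text
t 20.025 p [0.4789 0.021  0.116 ] yaw_y 175.67 tilt [0.0032 0.0002] F [-0.6 -2.3 11.8] M [-0.61  0.1   0.12] w 0.0092 ff 79.7290849685669 q [ 0.46  0.15 -0.57  0.   -0.85 -0.53]
```

View pics/end.png

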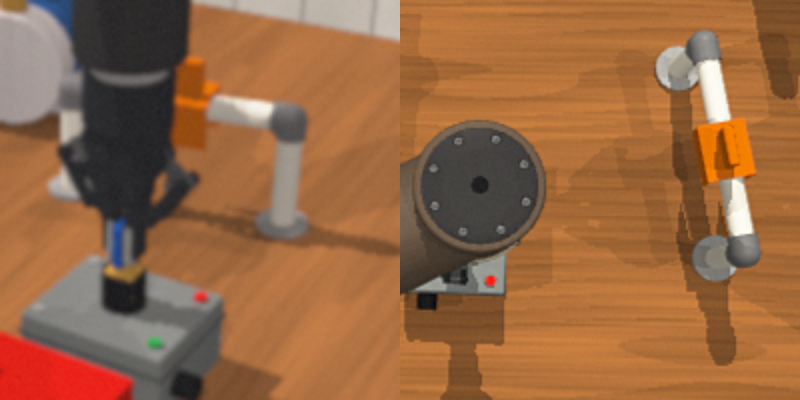

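The key is down on the lock face and turned, at (122,262) in the left half. The hood still hangs on the pipe, at (727,152) in the right half. I add a small margin to the turn.

Request:
drive_tool(plan=[[[0,0,-0.03],[0,0,0],1],[[0,0,-0.03],[0,0,0],1],[[0,0,0],[0,0,0],1],[[0,0,0],[0,0,0],1],[[0,0,0],[0,0,0],1],[[0,0,0],[0,0,0],1]])

```text
time_s: 20.88
eef_pos: [0.479, 0.021, 0.116]
ee_rot: [[-0.135, -0.991, 0.003], [-0.991, 0.135, 0.0], [-0.001, -0.003, -1.0]]
ft_force: [0.0, -1.2, 11.2]
width: 0.009
finger_force: 79.7
```

```bash
python3 -c "
from h import *
st()"
```

```text
t 20.875 p [0.479 0.021 0.116] yaw_y 172.23 tilt [0.0033 0.0002] F [ 0.  -1.2 11.2] M [-0.67  0.04  0.11] w 0.009 ff 79.69400882720947 q [ 0.46  0.15 -0.57  0.   -0.85 -0.59]
```

```bash
python3 -c "
from h import *
print(r.finish_job())"
```

```text
the job is handed in; nothing more can be done
None
```

I handed the job in at about 21 s, and no verdict came back. The hood hangs on the pipe; the key is fully home and held turned about 1.69 rad at 80 N grip, which should put the lock near 1.55 rad (estimated from the play, not measured).

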